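Load the case into the screwing nest, fold the hold-down frame and latch it

ROBOT

A 6-joint arm with a two-finger parallel gripper is mounted at the origin on the work surface. World frame = base frame: x ahead of the robot, y to its left, z up, the work surface at z = 0. Lengths are in mm, angles in rad, forces in N, time in s.
With the tool pointing down it reaches from about 350 to 875 mm from the base axis. Payload 4.2 kg.
Tool frame: the origin (TCP) lies at the very end of the fingers, on their centre line; the grasp point (between the pads) lies 19 mm behind it; z points along the fingers, y is the line along which they close (so a half turn about z gives the same grasp; the last joint's range is limited). The gripper opens to 85 mm and grips with 20 to 120 N. Pads are 22 mm wide; open, the fingers measure 114 mm over their backs; the gripper's body (76 mm by 85 mm) begins 54 mm behind the grasp point. The pads swing forward as they close: fully open they stand 13 mm farther back than shut.
Start: joints at [0.259, 0.385, 0.008, 0, -1.194, -0.259], TCP at [624.979, 0.025, 231.312] pointing down, gripper open.
Joint ranges: [-3.14, 3.14], [-1.21, 2.06], [-1.07, 1.41], [-3.16, 2.05], [-2.99, -0.16], [-3.1, 3.1]. Speed limits (rad/s): [2.79, 2.79, 3.14, 3.14, 3.14, 3.14].

INTERFACE

Orientations are given as a unit quaternion [x, y, z, w].
In Python, from bench import read_state, get_image, get_calibration, job_done gives the robot as it stands.
- The arm moves only by the shell command python3 -m creep 'ROWS'. ROWS is a JSON object of lists of equal length, an entry for each row: "translation": the shift along the world's x, y, z in cm, a list of three; "delta_rot": the turn, a rotation vector about the world's x, y, z in degrees, a list of three; "hand": the finger opening in cm, from 0 to 8.54. A call has 1 to 8 rows; each row is the pose to reach, as a shift and turn from the pose commanded when the call began; what a row does not reach only later rows make up. A row lasts 1/8 s, in which the tool goes at most 62.5 mm and 10.7 degrees, less where a joint would pass 70% of its speed; a pose out of reach is approached as far as the arm can. A call with a gripper value outside its range is refused whole. The fingers move at their own pace and stop on an object; the grip force is fixed at half the most. Time passes only in rows, so rows that repeat a pose let the fingers close. It gives the time, the measured TCP pose, the force, the opening and the grip force at its end, in the units of the state.
- read_state(): the state, without advancing time (a new reading comes with each control period).
- get_image(name): name is "scene" or "side" or "wrist"; returns (picture, depth): 420x560x3 uint8, red, green, blue; 420x560 float32, mm along the optical axis (not along the pixel's ray), 0 where there is no reading.
- get_calibration(name): a dict with "intrinsics" (3x3 intrinsics, pixels), "xyz" and "attitude" of the camera in the world. Camera axes: x right, y down, z forward; pixel columns grow to the right and rows downward; lengths in mm; the calibration is good to about 2 mm. The wrist camera is an equidistant fisheye: a pixel r from the principal point sees the ray r / f radians off the axis. A picture is of the moment at which its call begins: read the wrist's pose just before it. get_calibration takes no time and is no camera call; for the wrist camera it gives the pose at the moment of the call.
- job_done(): hands the job in; it is judged then, once.
The state is a dict: "clock": time; "joints": joint angles; "joint_vel": joint speeds; "joint_efforts": joint torques, N m; "position": TCP position; "ee_rot": TCP orientation; "contact_force": force on the tool from outside, world axes, zero at the start; "wrist_torque": the same for the moment, N m; "gripper_width": finger opening in mm; "grasp_force": force on a finger pad.
Only numpy, scipy, OpenCV 4.12 (cv2) and the standard library are available. Lean on these libraries where they do the work, as an engineer would, in place of code of your own. Each camera call takes 0.05 s, during which the arm holds its last target. There are 200 camera calls.

TASK

Put the black case with the blue connector into the pocket of the white nest, right way up with its connector in the slot of the near wall, so that it sits flat and fully home, without ramming it. When it is seated and let go, fold the hold-down frame all the way down over it by its red bar, and only then slide the yellow latch fully across to lock the frame. Leave the other things on the bench where they are.

Things in the scene. Friction and masses are not known exactly. Their poses are not given: they have to be found in the camera images.
- shell: black plastic device case, 100 (x) x 60 (y) x 32 (z) mm, about 0.16 kg, lying flat on the bench. Origin: centre of its underside; z up. A blue connector, 22 wide (y) and 12 high, sticks out 9 mm from the middle of its -x end. (A grey, thinner part of the same plan is only the cover.)
- shell_port (a point): outer end of the case's blue connector, 59 mm from the case's centre towards its -x, 13 mm above its underside
- nest: fixture fixed to the bench, yaw varies. Origin: centre under its pocket, at bench level; x along the pocket away from the robot to the hinge, y left, z up. Green base plate 12 mm thick (x -125 to 100, y +-65); white pocket block on it; hinge ears at x 80, y +-41, top 72; aluminium latch bracket 32 (x) x 50 (y) at (-78, 71), top 68 mm
- frame (a joint): angle of the aluminium hold-down frame (rad): 0 folded down, 1.6 to 1.85 at the start (upright, leaning a little away from the robot). Stiff hinge: stays at any angle, 2 to 5 N at the bar moves it. Two rails 8 wide, 10 mm thick at y = +-26, joined 42 and 112 mm from the hinge: 44 mm free between them. Folded down it clears a seated case by 1 mm
- frame_bar (a point): middle of the red handle bar at the frame's end, round, 14 mm thick, 84 mm long, parallel to the nest's y, 178 mm from the hinge. Folded down it lies at x = -100, z = 63 mm of the nest.
- frame_hinge (a point): middle of the hinge axis, which runs along the nest's y; at x = 78, y = 0, z = 63 mm of the nest
- latch (a joint): travel of the sliding latch (m): 0 back (frame free), 0.030 fully across; it slides towards the nest's -y and stays where left, friction about 1.5 N
- latch_grip (a point): grip point of the latch, 12 mm below the top of its yellow post. The post is 12 x 12 mm and stands 36 mm above a dark steel tongue 16 mm wide (x); in the nest's frame the tongue's top is at z = 75 mm, this point at z = 99, the post's top at z = 111. At latch 0 this point is at x = -78, y = 78 mm of the nest.
- cover: bystander: grey plastic cover 100 x 60 x 12 mm, origin centre of its underside
- driver: bystander: black electric screwdriver lying on the bench along its x, 36 mm thick, reaching from -65 to +140 mm of its origin, which is at bench level
- screw_dish: bystander: round steel dish 80 mm wide, 22 mm high, origin centre of its underside
- pocket (a point): centre of the pocket floor, 24 mm above the bench. Pocket 104 (x) x 64 (y) x 16 mm deep, walls 12 mm thick, top 40 mm above the bench. The middle 54 mm of both long walls is open down to the floor, for the fingers. The seated case's origin is at this point, its x along the nest's x, its top 56 mm above the bench
- slot (a point): middle of the slot, 30 mm wide and as deep as the pocket, in the near (-x) end wall of the pocket, for the connector; at x = -58 mm of the nest. The far end wall has none

How it is judged (in metres and radians):
On the way, in this order (a step that is already met when the one before it is completed fails the run):
1. the case is seated flat in the pocket, connector in its slot, and let go, the frame still open (x of shell in the frame of nest between -0.004 and 0.004 m and y of shell in the frame of nest between -0.004 and 0.004 m and z of shell in the frame of nest between 0.021 and 0.0265 m and angle between the x axis of shell and the x axis of nest, either way round below 0.07 rad and angle between shell's own z axis and vertical below 0.04 rad and x of shell_port in the frame of nest below -0.05 m and contact force between the fingers and shell below 0.3 N and value of joint frame above 0.8 rad), for 0.2 s.
2. the frame is folded right down over the seated case (x of shell in the frame of nest between -0.004 and 0.004 m and y of shell in the frame of nest between -0.004 and 0.004 m and z of shell in the frame of nest between 0.021 and 0.0265 m and angle between the x axis of shell and the x axis of nest, either way round below 0.07 rad and angle between shell's own z axis and vertical below 0.04 rad and x of shell_port in the frame of nest below -0.05 m and value of joint frame below 0.05 rad), for 0.2 s.
3. the latch is slid fully across (value of joint frame below 0.05 rad and value of joint latch above 0.025 m), for 0.2 s.
At the end, for the whole second after the job is handed in: The case lies at rest in the pocket, the right way round, within 4 mm and 0.07 rad of the pocket's centre and axis and flat on its floor (origin 21 to 26.5 mm up in the nest); the frame is within 0.05 rad of fully down; the latch is at least 25 mm across (all of step 3 and x of shell in the frame of nest between -0.004 and 0.004 m and y of shell in the frame of nest between -0.004 and 0.004 m and z of shell in the frame of nest between 0.021 and 0.0265 m and angle between the x axis of shell and the x axis of nest, either way round below 0.07 rad and angle between shell's own z axis and vertical below 0.04 rad and x of shell_port in the frame of nest below -0.05 m and linear speed of shell below 0.02 m/s); the robot touches nothing.
It fails at once if the case is rammed into or against the nest (over 50 N) (contact force between shell and nest above 50 N).
It fails at once if the latch is slid across while the frame is not down (value of joint latch above 0.018 m and value of joint frame above 0.12 rad).
It fails at once if the cover, screwdriver or dish is pushed more than 30 mm away (distance of any of cover, driver, screw_dish from where it was at the start of the episode above 0.03 m).
It also fails if it takes over 72 s, if anything falls off the work surface, if the arm or the gripper's body presses on something with over 40 N, if the wrist force passes 120 N, or if a joint passes its speed limit or range.

## Working session

There is one attempt and no reset: what is moved stays moved. The work goes in short steps, Python scripts to look and compute and a shell command to move; the robot and the scene stay as the last step left them, time stands still between calls to the robot, and variables do not carry over. Pictures are saved under pics/ and viewed, at most 10 in all, crops included, and the job is handed in when it is done.

```bash
mkdir -p pics; ls
cat > h.py <<'E'
import numpy as np, cv2
from scipy.spatial.transform import Rotation as R
from bench import *
def cal(n):
    c=get_calibration(n); K=np.array(c["intrinsics"]); a=np.array(c["attitude"]); 
    M=R.from_quat(a).as_matrix() if a.size==4 else a.reshape(3,3)
    return K,np.array(c["xyz"],float),M
def cloud(n,d):
    K,t,M=cal(n); v,u=np.mgrid[:d.shape[0],:d.shape[1]]
    p=np.stack([(u-K[0,2])/K[0,0]*d,(v-K[1,2])/K[1,1]*d,d],-1)
    P=p@M.T+t; P[d<=0]=np.nan
    return P
E
python3 - <<'E'
from h import *
for n in("scene","side"):
    print(n,get_calibration(n))
    im,d=get_image(n); cv2.imwrite(f"pics/{n}0.png",im[:,:,::-1]); np.savez(f"{n}0.npz",im=im,d=d)
print(read_state())
E
```

```text
pics
scene {'intrinsics': array([[448.18119155,   0.        , 274.50618904],
       [  0.        , 448.18119155, 213.3535937 ],
       [  0.        ,   0.        ,   1.        ]]), 'xyz': array([1152.18108793, -465.48062021,  901.53903853]), 'attitude': array([ 0.83015448,  0.42244461, -0.15961929, -0.32696448])}
side {'intrinsics': array([[384.07839551,   0.        , 277.79924139],
       [  0.        , 384.07839551, 216.37812955],
       [  0.        ,   0.        ,   1.        ]]), 'xyz': array([ 119.79731173, -540.25934855,  619.85900625]), 'attitude': array([ 0.85454063, -0.29779675,  0.12988457, -0.40522513])}
{'clock': 0.1, 'joints': array([ 2.58623270e-01,  3.85485657e-01,  6.76794411e-03, -4.26550599e-04,
       -1.19401131e+00, -2.58565826e-01]), 'joint_vel': array([-0.00116646, -0.00043402,  0.00342798,  0.00332735, -0.0009652 ,
       -0.00104177]), 'joint_efforts': array([-2.41840362e-04, -3.93318665e+01,  1.88929778e+01,  4.19793829e+00,
       -2.58899068e-03, -3.31562532e-06]), 'position': array([6.24478847e+02, 2.94419358e-02, 2.30330746e+02]), 'ee_rot': array([-7.07071123e-01,  7.07141750e-01,  6.57215748e-04, -7.35661896e-04]), 'contact_force': array([-0.47229511,  0.67489515, -0.18658152]), 'wrist_torque': array([-0.01553357, -0.02146401,  0.02948568]), 'grasp_force': 0.0, 'gripper_width': 85.34476883210115}
```

View pics/scene0.png

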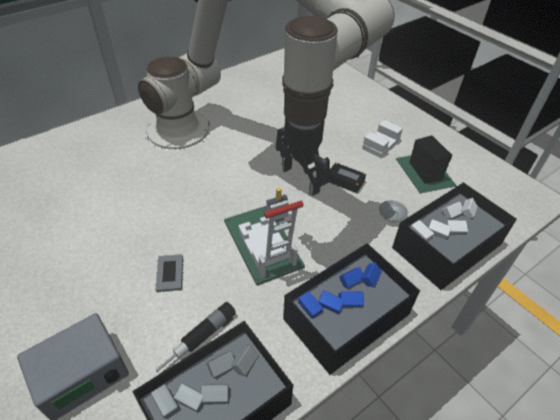

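View pics/side0.png

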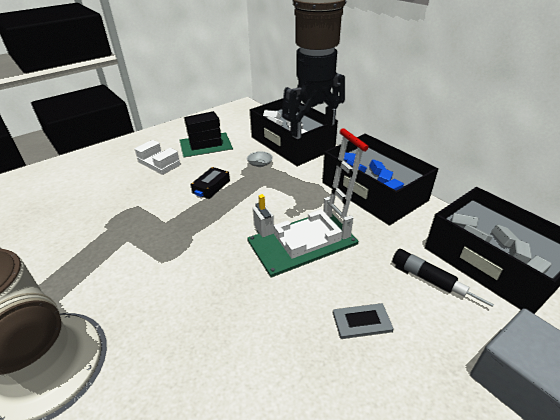

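The scene view shows the nest around (265,240), its red bar at (284,209) and post at (278,191). The case is at (347,176) in scene and at (210,182) in side, with the blue connector at (199,193). The cover is at (170,272), the driver at (205,330) and the dish at (393,212).

```bash
cat > m.py <<'E'
from h import *
C={}
for n in("scene","side"):
    z=np.load(f"{n}0.npz"); im,d=z["im"],z["d"]; P=cloud(n,d); hsv=cv2.cvtColor(im,cv2.COLOR_RGB2HSV); C[n]=(im,hsv,P)
def comp(n,mask,minpx=8):
    P=C[n][2]; k,l,s,c=cv2.connectedComponentsWithStats(mask.astype(np.uint8))
    for i in range(1,k):
        if s[i,4]>=minpx:
            q=P[(l==i)]; q=q[~np.isnan(q[:,0])]
            if len(q): print(n,"px",c[i].round(1),"n",s[i,4],"med",np.median(q,0).round(1),"p5",np.percentile(q,5,0).round(1),"p95",np.percentile(q,95,0).round(1))
for n in C:
    im,h,P=C[n]; H,S,V=h[...,0],h[...,1],h[...,2]
    rng=np.nan_to_num((P[...,0]>250)&(P[...,0]<900)&(abs(P[...,1])<500)&(P[...,2]<300))>0
    print("red");comp(n,((H<8)|(H>172))&(S>150)&(V>80)&rng)
    print("yellow");comp(n,(H>18)&(H<32)&(S>150)&(V>100)&rng,4)
    print("green");comp(n,(H>60)&(H<95)&(S>100)&rng,100)
    print("blue");comp(n,(H>100)&(H<125)&(S>150)&rng&(P[...,2]<60),4)
    print("dark");comp(n,(V<60)&rng&(P[...,2]>10)&(P[...,2]<60),60)
    # nest green rect
    g=(H>60)&(H<95)&(S>100)&rng&(P[...,0]>400)
    k,l,s,c=cv2.connectedComponentsWithStats(g.astype(np.uint8))
    for i in range(1,k):
        if s[i,4]>200:
            q=P[l==i]; q=q[abs(q[:,2]-12)<5]; print("rect",q[:,2].mean(),cv2.minAreaRect(q[:,:2].astype(np.float32)))
    # shell top
    t=(abs(P[...,2]-32)<6)&(V<90)&rng
    k,l,s,c=cv2.connectedComponentsWithStats(t.astype(np.uint8))
    for i in range(1,k):
        if s[i,4]>100: 
            q=P[l==i]; print("shelltop",c[i],s[i,4],np.median(q,0),cv2.minAreaRect(q[:,:2].astype(np.float32)))
E
python3 m.py
```

```text
red
scene px [284.1 208.1] n 125 med [668.3 -76.6 244.4] p5 [ 659.8 -111.4  242.1] p95 [676.4 -43.  246.4]
yellow
green
blue
dark
scene px [424.7 168.1] n 457 med [630.2 476.5  35. ] p5 [569.4 461.4  12.1] p95 [663.2 494.7  57.2]
scene px [345.2 177.9] n 416 med [515.2 263.3  28.8] p5 [467.5 241.   12.2] p95 [555.6 307.4  32.9]
scene px [417.2 257.7] n 737 med [834.1 209.   35.7] p5 [769.2 206.9  13. ] p95 [893.8 210.9  57.7]
scene px [168.9 270.6] n 125 med [ 498.  -289.3   11.9] p5 [ 478.1 -305.9   10.3] p95 [ 522.8 -273.7   14.5]
scene px [227.2 310.9] n 154 med [ 685.9 -239.2   31.3] p5 [ 669.8 -249.3   17.8] p95 [ 695.5 -228.4   36.1]
scene px [305.  336.5] n 536 med [ 835.6 -140.9   35.3] p5 [ 770.2 -141.8   12.3] p95 [ 893.8 -140.    56.3]
scene px [198.7 334.5] n 490 med [ 698.8 -318.2   31.6] p5 [ 681.7 -347.8   19.7] p95 [ 710.4 -287.3   35.9]
scene px [115.6 374.1] n 70 med [ 688.  -492.8   52.6] p5 [ 677.9 -498.8   20.4] p95 [ 691.6 -487.5   59.1]
shelltop [424.46363636 169.28181818] 110 [631.91989152 476.68217529  30.27616559] ((614.27490234375, 476.59649658203125), (107
[... 3250 characters left out ...]
59.93763072 -130.86096591   31.83951605] ((796.4874877929688, -112.66023254394531), (94.96892547607422, 189.7130126953125), 47.64039611816406)
shelltop [488.19378428 275.00548446] 547 [ 758.20990457 -393.70847638   31.53894608] ((764.18896484375, -375.9059143066406), (85.63826751708984, 255.7076416015625), 20.069538116455078)
shelltop [401.50675676 255.20945946] 148 [ 669.0429977  -241.42567925   33.57684242] ((672.7672729492188, -240.46923828125), (28.346298217773438, 27.967811584472656), 14.426342010498047)
shelltop [438.03167421 273.85746606] 442 [ 683.33110901 -320.69073415   33.71702788] ((686.2228393554688, -318.5971374511719), (29.664844512939453, 70.0193862915039), 9.683670043945312)
```

```bash
python3 -m creep '{"translation":[[-1.5,3.5,-1],[-3,7,-2.5],[-4.5,10.5,-4],[-6,14,-5.5],[-8,18,-7],[-10,22,-8.5],[-12,26,-10],[-12,27.8,-10]],"delta_rot":[[0,0,-9],[0,0,-18],[0,0,-27],[0,0,-36],[0,0,-45],[0,0,-54],[0,0,-63],[0,0,-67]],"hand":[8.5,8.5,8.5,8.5,8.5,8.5,8.5,8.5]}'
cat > n.py <<'E'
from h import *
# pocket block top at z=40: outer 128x88
for n in("scene","side"):
    z=np.load(f"{n}0.npz"); im,d=z["im"],z["d"]; P=cloud(n,d); h=cv2.cvtColor(im,cv2.COLOR_RGB2HSV)
    c0=np.array([565.8,-58.3]); a=np.radians(-12.2); Rz=np.array([[np.cos(a),np.sin(a)],[-np.sin(a),np.cos(a)]])
    L=(P[...,:2]-c0)@Rz.T
    for z0,t in((40,3),(24,3),(12,3)):
        m=(abs(P[...,2]-z0)<t)&(abs(L[...,0])<140)&(abs(L[...,1])<75)
        m&=(h[...,1]>80) if z0==12 else (h[...,1]<60)
        q=L[m]; print(n,z0,m.sum(),np.median(P[m][:,2]),np.percentile(q,[1,99],0).round(1),cv2.minAreaRect(q.astype(np.float32)))
E
python3 n.py
python3 - <<'E'
from h import *
for n in ("side","wrist"):
    im,d=get_image(n); cv2.imwrite(f"pics/{n}1.png",im[:,:,::-1]); np.savez(f"{n}1.npz",im=im,d=d)
print(get_calibration("wrist"),read_state()["position"])
E
```

```text
clock: 1.1
position: [502.7, 279.2, 129.6]
ee_rot: [-0.199, 0.98, -0.001, -0.002]
contact_force: [0.9, -0.4, -0.1]
gripper_width: 85.0
grasp_force: 0.0
scene 40 210 38.96383708528464 [[-64.3 -42.6]
 [ 91.9  47.3]] ((4.358283996582031, 2.403392791748047), (176.76498413085938, 90.71493530273438), 0.15975692868232727)
scene 24 647 23.15931161784397 [[-62.4 -42.5]
 [ 90.6  61.5]] ((14.81500244140625, 14.669578552246094), (115.06771087646484, 157.13697814941406), 89.91302490234375)
scene 12 40 11.213933879065507 [[-113.2  -39.3]
 [  97.6   62.6]] ((-6.3650360107421875, 4.311496734619141), (213.01980590820312, 114.2639389038086), 0.9687288403511047)
side 40 541 39.950892965792264 [[-94.  -43.2]
 [ 85.5  51.7]] ((-2.8691558837890625, 12.15240478515625), (112.52233123779297, 185.07518005371094), 89.14856719970703)
side 24 1115 24.19108317900782 [[-92.2 -43.4]
 [ 80.5  50.1]] ((-3.1572341918945312, 14.062355041503906), (183.50039672851562, 116.24317932128906), 0.04247378930449486)
side 12 1648 12.104078635162125 [[-124.2  -63.1]
 [  96.8   63.5]] ((-12.724563598632812, 1.1520156860351562), (224.8381805419922, 132.11813354492188), 0.5642180442810059)
{'intrinsics': array([[325.1922621 ,   0.        , 275.64438232],
       [  0.        , 325.1922621 , 211.87454474],
       [  0.        ,   0.        ,   1.        ]]), 'xyz': array([430.1127136 , 247.06982807, 274.09379669]), 'attitude': array([0.54379598, 0.82375125, 0.13354116, 0.08880638])} [504.46041446 279.6658517  130.63355563]
```

View pics/wrist1.png

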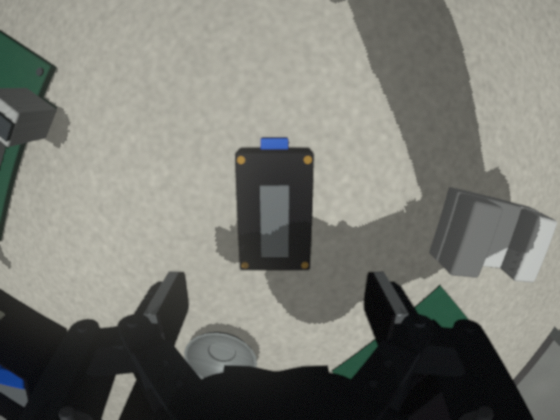

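The wrist view shows the case centred (274,208) and square between the fingers (about 165 and 387), with its connector at the top (274,143). The dish is well clear at (222,350), so I descend and grip.

```bash
python3 -m creep '{"translation":[[0,0,-4],[0,0,-8],[0,0,-11],[0,0,-12.4],[0,0,-12.4],[0,0,-12.4],[0,0,-12.4],[0,0,-12.4]],"delta_rot":[[0,0,0],[0,0,0],[0,0,0],[0,0,0],[0,0,0],[0,0,0],[0,0,0],[0,0,0]],"hand":[8.5,8.5,8.5,8.5,8.5,5.5,5.5,5.5]}'; python3 -m creep '{"translation":[[0,0,0],[0,0,0]],"delta_rot":[[0,0,0],[0,0,0]],"hand":[5.5,5.5]}'
```

```text
clock: 2.2
position: [506.0, 279.0, 9.2]
ee_rot: [-0.2, 0.98, 0.001, 0.002]
contact_force: [-1.6, 0.3, 5.7]
gripper_width: 58.6
grasp_force: 67.1
clock: 2.45
position: [506.0, 279.0, 9.2]
ee_rot: [-0.2, 0.98, 0.001, 0.002]
contact_force: [-0.2, -0.1, 7.1]
gripper_width: 58.9
grasp_force: 67.1
```

```bash
python3 -m creep '{"translation":[[0,0,4],[0,0,9],[0,-3,13.5],[0.5,-7,14.3],[1.5,-12,14.3],[2.5,-17,14.3],[3.5,-22,14.3],[4.5,-26,14.3]],"delta_rot":[[0,0,0],[0,0,0],[0,0,-4],[0,0,-10],[0,0,-16],[0,0,-22],[0,0,-28],[0,0,-35.2]],"hand":[5.5,5.5,5.5,5.5,5.5,5.5,5.5,5.5]}'; python3 -m creep '{"translation":[[0.5,-4,0],[1.6,-7.6,0],[1.6,-7.6,-4],[1.6,-7.6,-6],[1.6,-7.6,-6],[1.6,-7.6,-6]],"delta_rot":[[0,0,0],[0,0,0],[0,0,0],[0,0,0],[0,0,0],[0,0,0]],"hand":[5.5,5.5,5.5,5.5,5.5,5.5]}'
python3 - <<'E'
from h import *
print(get_calibration("wrist"),read_state())
for n in ("side","scene","wrist"):
    im,d=get_image(n); cv2.imwrite(f"pics/{n}2.png",im[:,:,::-1]); np.savez(f"{n}2.npz",im=im,d=d)
w=cv2.imread("pics/wrist2.png"); s=cv2.imread("pics/side2.png")[160:300,190:410]
cv2.imwrite("pics/c2.png",np.vstack([cv2.resize(s,(560,356)),w[0:240]]))
E
```

```text
clock: 3.45
position: [549.5, 16.2, 150.4]
ee_rot: [0.109, 0.994, 0.0, -0.0]
contact_force: [0.4, 1.0, -1.8]
gripper_width: 59.1
grasp_force: 66.2
clock: 4.2
position: [566.6, -57.8, 91.3]
ee_rot: [0.106, 0.994, 0.0, 0.001]
contact_force: [0.8, 0.4, -1.6]
gripper_width: 58.6
grasp_force: 66.2
{'intrinsics': array([[325.1922621 ,   0.        , 275.64438232],
       [  0.        , 325.1922621 , 211.87454474],
       [  0.        ,   0.        ,   1.        ]]), 'xyz': array([487.24328868, -41.37820431, 234.57775918]), 'attitude': array([0.76801088, 0.61969989, 0.10161892, 0.12571767])} {'clock': 4.2, 'joints': array([ 1.82832466e-01,  4.29713571e-01, -3.12710051e-01,  3.80053528e-04,
       -8.26660186e-01, -1.96629137e+00]), 'joint_vel': array([ 0.00245713, -0.01188026,  0.00898413,  0.00091285,  0.00417903,
       -0.00037721]), 'joint_efforts': array([-1.17727350e-01, -3.73907554e+01,  1.48788276e+01,  3.37053001e+00,
       -2.61486042e-02,  1.94892564e-04]), 'position': array([566.64731565, -57.82166126,  91.31865029]), 'ee_rot': array([1.06003126e-01, 9.94365418e-01, 1.10063794e-04, 8.60604338e-04]), 'contact_force': array([ 0.79995847,  0.39282466, -1.5848225 ]), 'wrist_torque': array([ 0.06849346, -0.01536367,  0.01263365]), 'grasp_force': 66.15150690078735, 'gripper_width': 58.608416637447654}
```

View pics/c2.png

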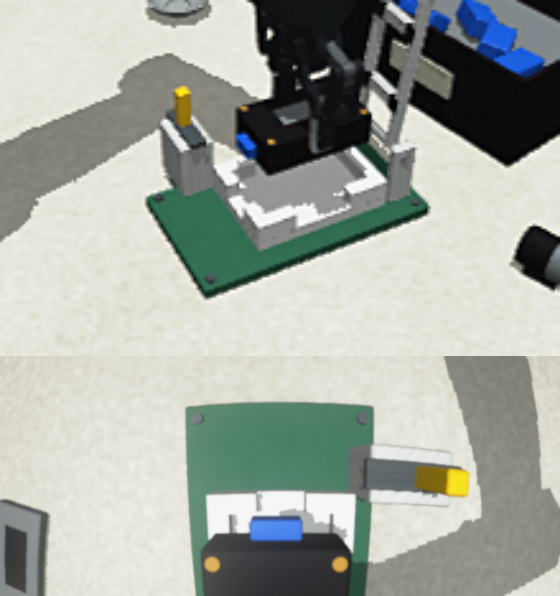

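The case hovers above the pocket, connector over the near slot. In the wrist crop the connector centre is at about (276,172) and the slot at about (281,165), so I now measure the offset.

```bash
cat > w.py <<'E'
import sys
from h import *
def wcloud(d,K,t,M):
    v,u=np.mgrid[:d.shape[0],:d.shape[1]]; x=(u-K[0,2])/K[0,0]; y=(v-K[1,2])/K[1,1]; r=np.hypot(x,y)+1e-9
    k=np.tan(r)/r; p=np.stack([x*k*d,y*k*d,d],-1); P=p@M.T+t; P[d<=0]=np.nan; return P
def nestL(P,c0=(565.8,-58.3),yaw=-12.2):
    a=np.radians(yaw); Rz=np.array([[np.cos(a),np.sin(a)],[-np.sin(a),np.cos(a)]])
    return np.concatenate([(P[...,:2]-np.array(c0))@Rz.T,P[...,2:]],-1)
def edges(L,m,name):
    q=L[m]; print(name,len(q),"x",np.percentile(q[:,0],[1,5,50,95,99]).round(1),"y",np.percentile(q[:,1],[1,5,50,95,99]).round(1),"z",np.percentile(q[:,2],[5,50,95]).round(1))
if __name__=="__main__":
  i=sys.argv[1]
  for n in("wrist","side"):
    z=np.load(f"{n}{i}.npz"); im,d=z["im"],z["d"]; h=cv2.cvtColor(im,cv2.COLOR_RGB2HSV); H,S,V=h[...,0],h[...,1],h[...,2]
    P=wcloud(d,*cal("wrist")) if n=="wrist" else cloud(n,d)
    L=nestL(P); inn=(abs(L[...,0])<150)&(abs(L[...,1])<110)
    print(n)
    g=(H>60)&(H<95)&(S>100)&inn&(abs(L[...,2]-12)<5); edges(L,g,"green")
    q=L[g]
    for sgn in(-1,1):  # side edge yaw
        pts=[]
        for x0 in range(-115,60,8):
            s=q[abs(q[:,0]-x0)<4]; s=s[s[:,1]*sgn>40]
            if len(s)>3: pts.append((x0,(s[:,1]*sgn).max()*sgn))
        pts=np.array(pts)
        if len(pts)>3: f=np.polyfit(pts[:,0],pts[:,1],1); print(" plate edge y",sgn,"slope deg",np.degrees(f[0]).round(2),"at x=-80",np.polyval(f,-80).round(1))
    b=(H>100)&(H<125)&(S>150)&inn; edges(L,b,"conn")
    t=(L[...,2]>34)&(L[...,2]<44)&inn&(S<60)&(V>120)&(L[...,0]<-48)&(L[...,0]>-70)&(abs(L[...,1])<45); edges(L,t,"near wall")
    for sgn in(-1,1): edges(L,t&(L[...,1]*sgn>8),f" wall {sgn}")
    k=(V<75)&(S<120)&inn&(abs(L[...,2]-115)<5)&(L[...,0]<-13); edges(L,k,"case top")
E
python3 w.py 2
```

```text
wrist
green 8210 x [-110.7 -107.2  -86.8   13.9   34. ] y [-28.5 -21.7  27.9  64.1  65.9] z [11.6 12.7 13.9]
 plate edge y 1 slope deg 3.59 at x=-80 60.3
conn 1069 x [-56.7 -56.4 -52.3 -48.3 -47.8] y [-10.2  -9.3   0.3   9.5  10.3] z [101.1 102.2 103.2]
near wall 2022 x [-62.  -61.6 -55.8 -49.6 -48.3] y [-41.3 -39.1 -13.9  42.3  44.4] z [39.3 40.7 41.9]
 wall -1 1083 x [-61.7 -61.5 -55.6 -49.5 -48.3] y [-41.6 -40.3 -27.3 -13.3 -12.1] z [39.3 40.8 41.9]
 wall 1 939 x [-62.1 -61.8 -56.  -49.6 -48.4] y [18.4 19.4 32.3 43.7 44.7] z [39.3 40.7 41.9]
case top 10185 x [-48.  -47.4 -32.8 -15.9 -13.6] y [-27.8 -24.5   1.4  26.7  29.2] z [113.8 115.1 116.1]
side
green 1677 x [-124.1 -120.9  -78.2   86.9   97. ] y [-63.3 -62.1 -35.7  45.1  58.8] z [ 9.4 12.1 13.8]
 plate edge y -1 slope deg 0.2 at x=-80 -63.3
 plate edge y 1 slope deg -24.85 at x=-80 52.5
conn 100 x [-61.3 -59.2 -50.1  45.3  78.3] y [-32.3 -30.5  -3.5  53.3  82.3] z [ 92.9 101.8 189. ]
near wall 134 x [-64.1 -63.4 -57.2 -49.2 -48.2] y [-42.9 -42.  -15.2  40.9  43. ] z [35.8 39.9 42. ]
 wall -1 76 x [-63.6 -63.1 -57.1 -49.  -48.1] y [-43.  -42.8 -30.9 -13.5 -12.6] z [36.2 39.7 41.8]
 wall 1 58 x [-64.3 -63.9 -57.7 -49.8 -49. ] y [15.1 16.1 30.3 42.9 43.1] z [35.4 40.  42.2]
case top 290 x [-50.1 -49.5 -32.5 -15.1 -13.3] y [-31.7 -30.7  -5.6  22.1  27.7] z [111.2 114.1 115.7]
```

```bash
cat > w2.py <<'E'
from w import *
i=sys.argv[1]
for n in("wrist","side"):
    z=np.load(f"{n}{i}.npz"); im,d=z["im"],z["d"]; h=cv2.cvtColor(im,cv2.COLOR_RGB2HSV); H,S,V=h[...,0],h[...,1],h[...,2]
    L=nestL(wcloud(d,*cal("wrist")) if n=="wrist" else cloud(n,d)); X,Y,Z=L[...,0],L[...,1],L[...,2]
    t=(Z>36)&(Z<44)&(S<70)&(V>40)&(X<-50.5)&(X>-61)&(abs(Y)<50)
    for x0 in(-60,-57,-54,-52):
        y=np.sort(Y[t&(abs(X-x0)<1.5)]); 
        if len(y)<5: continue
        g=np.diff(y); k=np.argmax(g); print(n,x0,"wall y",y[0].round(1),"slot",y[k].round(1),y[k+1].round(1),y[-1].round(1),"mid outer",((y[0]+y[-1])/2).round(2),"mid slot",((y[k]+y[k+1])/2).round(2))
    c=(Z>103)&(Z<122)&(V<90)&(S<120)&(abs(X)<60)&(abs(Y)<45)
    for x0 in(-44,-38,-32,-26,-20):
        y=Y[c&(abs(X-x0)<2)&(Z>112)]; 
        if len(y)>4: print(n,"case",x0,y.min().round(1),y.max().round(1),((y.min()+y.max())/2).round(2))
    b=(H>100)&(H<125)&(S>120)&(Z>90)&(Z<112)&(abs(Y)<30)&(X<-45)&(X>-66); y=Y[b]; x=X[b]
    print(n,"conn y",y.min(),y.max(),(y.min()+y.max())/2,"x",x.min(),x.max(), "axis", len(y))
E
python3 w2.py 2
```

```text
wrist -60 wall y -42.0 slot -11.6 18.4 47.8 mid outer 2.89 mid slot 3.42
wrist -57 wall y -41.6 slot -12.1 18.4 48.1 mid outer 3.27 mid slot 3.14
wrist -54 wall y -41.7 slot -12.2 18.4 48.3 mid outer 3.31 mid slot 3.1
wrist -52 wall y -41.9 slot -12.2 18.4 48.3 mid outer 3.19 mid slot 3.1
wrist case -44 -29.0 30.2 0.58
wrist case -38 -29.3 30.3 0.53
wrist case -32 -29.5 30.1 0.34
wrist case -26 -29.6 30.6 0.46
wrist case -20 -29.7 30.2 0.28
wrist conn y -11.932512996387283 12.108463324850533 0.08797516423162488 x -56.99335926786539 -47.402336897075095 axis 1193
side -60 wall y -43.1 slot -13.2 18.8 45.5 mid outer 1.2 mid slot 2.84
side -57 wall y -42.3 slot -12.7 15.1 47.9 mid outer 2.8 mid slot 1.21
side -54 wall y -42.2 slot -13.7 17.9 46.8 mid outer 2.32 mid slot 2.12
side -52 wall y -42.8 slot -14.5 17.9 43.0 mid outer 0.1 mid slot 1.72
side case -44 -19.5 16.1 -1.71
side case -38 -31.6 28.1 -1.75
side case -32 -31.6 28.8 -1.36
side case -26 -31.6 20.4 -5.63
side case -20 -31.5 25.1 -3.19
side conn y -29.494441735199146 22.99101039866211 -3.2517156682685187 x -60.0284328831995 -48.11689441924844 axis 65
```

The nest lies about 3 mm to +y of the case, and x agrees. I correct that, go down to 3 mm above the walls and check again.

```bash
python3 -m creep '{"translation":[[0.09,0.29,0],[0.09,0.29,-2],[0.09,0.29,-3.4],[0.09,0.29,-3.8],[0.09,0.29,-3.8],[0.09,0.29,-3.8]],"delta_rot":[[0,0,0],[0,0,0],[0,0,0],[0,0,0],[0,0,0],[0,0,0]],"hand":[5.5,5.5,5.5,5.5,5.5,5.5]}'
python3 - <<'E'
from h import *
for n in ("side","wrist"):
    im,d=get_image(n); cv2.imwrite(f"pics/{n}3.png",im[:,:,::-1]); np.savez(f"{n}3.npz",im=im,d=d)
E
sed -i 's/(Z>103)&(Z<122)/(Z>70)\&(Z<84)/; s/(Z>112)/(Z>70)/; s/(Z>90)&(Z<112)/(Z>50)\&(Z<75)/' w2.py; python3 w2.py 3
```

```text
clock: 5.1
position: [567.4, -55.0, 52.9]
ee_rot: [0.106, 0.994, 0.0, 0.001]
contact_force: [0.4, -0.7, 0.1]
gripper_width: 58.6
grasp_force: 66.2
wrist -60 wall y -42.1 slot -11.6 18.2 49.5 mid outer 3.7 mid slot 3.34
wrist -57 wall y -42.0 slot -11.5 18.2 48.2 mid outer 3.1 mid slot 3.36
wrist -54 wall y -41.7 slot -11.6 18.3 48.4 mid outer 3.37 mid slot 3.34
wrist -52 wall y -41.6 slot -11.9 18.3 48.4 mid outer 3.4 mid slot 3.21
wrist case -44 -25.6 31.9 3.11
wrist case -38 -25.7 31.9 3.07
wrist case -32 -26.1 32.3 3.08
wrist case -26 -26.3 32.1 2.91
wrist case -20 -26.5 32.4 2.93
wrist conn y -7.974673041589883 14.977520357249427 3.501423657829772 x -57.19041637515538 -47.51212888801117 axis 1207
side -60 wall y -42.8 slot -16.2 17.9 45.9 mid outer 1.55 mid slot 0.83
side -57 wall y -41.8 slot -12.6 16.7 46.3 mid outer 2.22 mid slot 2.07
side -54 wall y -42.7 slot -13.4 15.5 45.4 mid outer 1.34 mid slot 1.08
side -52 wall y -42.8 slot -13.4 19.1 45.3 mid outer 1.24 mid slot 2.86
side case -44 -29.4 20.4 -4.5
side case -38 -29.0 30.7 0.85
side case -32 -29.0 31.0 1.02
side case -26 -28.8 30.2 0.71
side case -20 -27.7 29.2 0.73
side conn y -26.794077734997522 24.071366672791797 -1.3613555311028627 x -59.72787110703519 -46.8126878086363 axis 66
```

```bash
python3 -m creep '{"translation":[[0.03,0.02,-0.4],[0.03,0.02,-0.7],[0.03,0.02,-1.0],[0.03,0.02,-1.3],[0.03,0.02,-1.5],[0.03,0.02,-1.6]],"delta_rot":[[0,0,0.3],[0,0,0.3],[0,0,0.3],[0,0,0.3],[0,0,0.3],[0,0,0.3]],"hand":[5.5,5.5,5.5,5.5,5.5,5.5]}'
```

```text
clock: 5.95
position: [567.2, -54.9, 36.2]
ee_rot: [0.104, 0.995, -0.0, -0.0]
contact_force: [0.3, -0.3, -0.2]
gripper_width: 58.5
grasp_force: 66.2
```

No contact so far, so I carry on down to the floor.

```bash
python3 -m creep '{"translation":[[0,0,-0.15],[0,0,-0.25],[0,0,-0.35],[0,0,-0.45],[0,0,-0.45]],"delta_rot":[[0,0,0],[0,0,0],[0,0,0],[0,0,0],[0,0,0]],"hand":[5.5,5.5,5.5,5.5,5.5]}'
```

```text
clock: 6.58
position: [567.2, -54.9, 33.2]
ee_rot: [0.103, 0.995, -0.0, 0.0]
contact_force: [-3.3, 0.4, 7.1]
gripper_width: 58.6
grasp_force: 67.2
```

The TCP is at 33.2, which is 24 plus the 9.2 at the grasp, so the case is on the pocket floor. I let go, back off and check.

```bash
python3 -m creep '{"translation":[[0,0,0.2],[0,0,0.2],[0,0,0.2],[0,0,0.2],[0,0,3],[0,0,8],[0,0,11],[0,0,11]],"delta_rot":[[0,0,0],[0,0,0],[0,0,0],[0,0,0],[0,0,0],[0,0,0],[0,0,0],[0,0,0]],"hand":[7.8,7.8,7.8,7.8,8,8.5,8.5,8.5]}'
python3 - <<'E'
from h import *
for n in ("side","wrist"):
    im,d=get_image(n); cv2.imwrite(f"pics/{n}4.png",im[:,:,::-1]); np.savez(f"{n}4.npz",im=im,d=d)
w=cv2.imread("pics/wrist4.png"); s=cv2.imread("pics/side4.png")[90:300,190:410]
cv2.imwrite("pics/c4.png",np.hstack([cv2.resize(s,(390,370)),w[0:370,100:480]]))
from w import *
z=np.load("wrist4.npz");L=nestL(wcloud(z["d"],*cal("wrist")));h=cv2.cvtColor(z["im"],cv2.COLOR_RGB2HSV)
m=(h[...,2]<80)&(L[...,2]>50)&(L[...,2]<64)&(abs(L[...,0])<56)&(abs(L[...,1]-3)<36)
edges(L,m,"case"); q=L[m]; print(np.linalg.lstsq(np.c_[q[:,:2],np.ones(len(q))],q[:,2],rcond=None)[0], cv2.minAreaRect(q[:,:2].astype(np.float32)))
E
```

```text
clock: 7.58
position: [568.9, -54.7, 144.6]
ee_rot: [0.103, 0.995, 0.001, 0.003]
contact_force: [0.4, -0.8, 0.9]
gripper_width: 84.9
grasp_force: 0.0
case 7205 x [-48.9 -46.7  -9.3  43.4  47.9] y [-25.7 -23.6   4.2  29.8  31.7] z [54.4 55.5 56.6]
[ 1.35173712e-03 -1.82193456e-03  5.55213911e+01] ((0.3004188537597656, 2.913797378540039), (98.93366241455078, 59.814327239990234), 0.24376854300498962)
```

View pics/c4.png

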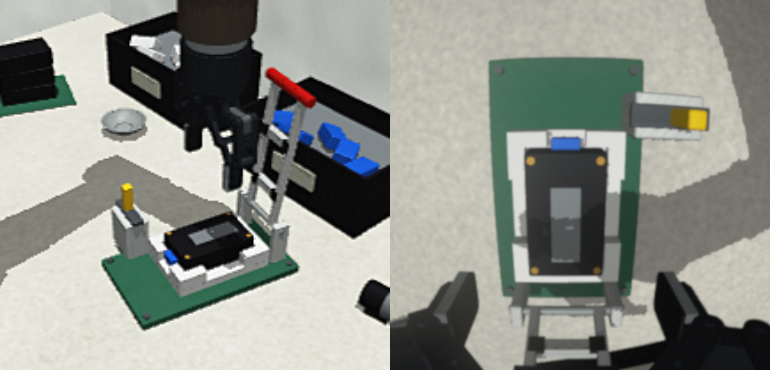

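The case sits flat (top at 55.5 mm, tilt under 0.2°) and central in the pocket, with its connector in the near slot at (565,143). The red bar is clear behind the hand, so I locate it next.

```bash
python3 -m creep '{"translation":[[0,0,4],[0,0,9],[0,0,13],[0,0,16],[0,0,17],[0,0,17],[0,0,17],[0,0,17]],"delta_rot":[[0,0,0],[0,0,10],[0,0,20],[0,0,30],[0,0,40],[0,0,50],[0,0,60],[0,0,70]],"hand":[8.5,6,5,4,4,4,4,4]}'; python3 -m creep '{"translation":[[0,0,0],[0,0,0],[0,0,0],[0,0,0]],"delta_rot":[[0,0,10],[0,0,20],[0,0,20],[0,0,20]],"hand":[4,4,4,4]}'
python3 - <<'E'
from w import *
for n in ("side","scene"):
    im,d=get_image(n); cv2.imwrite(f"pics/{n}5.png",im[:,:,::-1]); np.savez(f"{n}5.npz",im=im,d=d)
for n,i in(("side",0),("scene",0),("side",5),("scene",5)):
    z=np.load(f"{n}{i}.npz"); im,d=z["im"],z["d"]; h=cv2.cvtColor(im,cv2.COLOR_RGB2HSV); H,S,V=h[...,0],h[...,1],h[...,2]
    L=nestL(cloud(n,d),(567,-55.4),-12.0)
    m=((H<8)|(H>172))&(S>140)&(V>60)&(L[...,2]>200)&(L[...,2]<270)&(abs(L[...,1])<60)&(L[...,0]>50)&(L[...,0]<150)
    print(n,i);edges(L,m,"red")
    q=L[m]; c=[]
    for y0 in (-30,-15,0,15,30):
        s=q[abs(q[:,1]-y0)<6]
        if len(s)>8:
            # circle of radius 7 in xz
            from scipy.optimize import least_squares
            cam=nestL(cal(n)[1][None],(567,-55.4),-12.0)[0]; u=(cam-s.mean(0))[[0,2]]; u/=np.linalg.norm(u)
            r=least_squares(lambda p:np.hypot(s[:,0]-p[0],s[:,2]-p[1])-7,s.mean(0)[[0,2]]-u*5,loss="soft_l1"); c.append((y0,*r.x.round(1)))
    print(c)
E
```

```text
clock: 8.68
position: [566.6, -54.8, 309.5]
ee_rot: [-0.488, 0.873, 0.001, -0.002]
contact_force: [0.1, 0.9, -1.2]
gripper_width: 39.9
grasp_force: 0.0
clock: 9.18
position: [567.0, -54.9, 310.7]
ee_rot: [-0.629, 0.777, 0.001, -0.001]
contact_force: [1.7, -0.1, -0.6]
gripper_width: 40.1
grasp_force: 0.0
side 0
red 207 x [ 92.9  93.2  96.1 103.4 104.8] y [-42.3 -41.4  -7.9  34.4  38.1] z [238.2 244.2 246.9]
[(-30, np.float64(100.3), np.float64(239.1)), (-15, np.float64(100.6), np.float64(239.7)), (0, np.float64(100.3), np.float64(239.7)), (15, np.float64(100.5), np.float64(240.0)), (30, np.float64(100.3), np.float64(239.5))]
scene 0
red 159 x [ 97.3  98.3 103.6 106.5 107.9] y [-40.1 -37.2  -1.2  34.2  37.3] z [240.8 244.1 246.4]
[(-30, np.float64(99.7), np.float64(239.0)), (-15, np.float64(100.6), np.float64(238.2)), (0, np.float64(101.0), np.float64(237.9)), (15, np.float64(101.1), np.float64(238.4)), (30, np.float64(99.3), np.float64(238.5))]
side 5
red 207 x [ 92.7  93.2  95.9 103.1 104.7] y [-43.5 -41.7  -7.8  33.4  38.3] z [238.2 244.3 247.1]
[(-30, np.float64(101.0), np.float64(239.7)), (-15, np.float64(100.6), np.float64(239.8)), (0, np.float64(100.8), np.float64(240.4)), (15, np.float64(100.4), np.float64(239.7)), (30, np.float64(100.6), np.float64(240.0))]
scene 5
red 174 x [ 97.6  98.3 103.8 107.1 107.8] y [-40.5 -37.9  -2.6  34.3  37.5] z [240.8 243.9 246.5]
[(-30, np.float64(101.6), np.float64(238.1)), (-15, np.float64(100.7), np.float64(238.2)), (0, np.float64(100.0), np.float64(238.3)), (15, np.float64(100.2), np.float64(238.3)), (30, np.float64(99.9), np.float64(238.1))]
```

```bash
python3 -m creep '{"translation":[[4,-1,0],[8,-2,0],[9.8,-2.2,0],[9.8,-2.2,-3],[9.8,-2.2,-6],[9.8,-2.2,-9],[9.8,-2.2,-9],[9.8,-2.2,-9]],"delta_rot":[[0,0,0],[0,0,0],[0,0,0],[0,0,0],[0,0,0],[0,0,0],[0,0,0],[0,0,0]],"hand":[4,4,4,4,4,4,1,1]}'; python3 -m creep '{"translation":[[0,0,0],[0,0,0],[0,0,0],[0,0,0]],"delta_rot":[[0,0,0],[0,0,0],[0,0,0],[0,0,0]],"hand":[1,1,1,1]}'
python3 - <<'E'
import numpy as np
a=np.radians(-12);t0=1.697
f=lambda t:np.array([-178*np.cos(t),178*np.sin(t)])
for t in np.r_[np.arange(1.6,0.25,-.1),.2,.1,0]:
    d=f(t)-f(t0); print(round(t,2),(np.array([d[0]*np.cos(a),d[0]*np.sin(a),d[1]])/10).round(2))
E
```

```text
clock: 10.28
position: [665.3, -77.0, 221.8]
ee_rot: [-0.63, 0.777, 0.0, -0.0]
contact_force: [1.3, -1.1, -6.4]
gripper_width: 12.0
grasp_force: 58.4
clock: 10.78
position: [665.2, -77.0, 221.8]
ee_rot: [-0.63, 0.777, -0.0, 0.0]
contact_force: [0.6, -0.9, -6.5]
gripper_width: 12.0
grasp_force: 58.5
1.6 [-1.68  0.36  0.13]
1.5 [-3.42  0.73  0.1 ]
1.4 [-5.15  1.09 -0.12]
1.3 [-6.85  1.46 -0.51]
1.2 [-8.5   1.81 -1.07]
1.1 [-10.09   2.14  -1.79]
1.0 [-11.6    2.47  -2.68]
0.9 [-13.01   2.77  -3.72]
0.8 [-14.32   3.04  -4.89]
0.7 [-15.51   3.3   -6.19]
0.6 [-16.56   3.52  -7.61]
0.5 [-17.47   3.71  -9.12]
0.4 [-18.23   3.87 -10.73]
0.3 [-18.82   4.   -12.4 ]
0.2 [-19.26   4.09 -14.12]
0.1 [-19.52   4.15 -15.88]
0.0 [-19.6    4.17 -17.66]
```

```bash
python3 -m creep '{"translation":[[-1.68,0.36,0.13],[-3.42,0.73,0.1],[-5.15,1.09,-0.12],[-6.85,1.46,-0.51],[-8.5,1.81,-1.07],[-10.09,2.14,-1.79],[-11.6,2.47,-2.68],[-11.6,2.47,-2.68]],"delta_rot":[[0,0,0],[0,0,0],[0,0,0],[0,0,0],[0,0,0],[0,0,0],[0,0,0],[0,0,0]],"hand":[1,1,1,1,1,1,1,1]}'
```

```text
clock: 11.78
position: [549.2, -52.5, 197.5]
ee_rot: [-0.63, 0.776, -0.001, 0.001]
contact_force: [-3.7, -1.6, 4.7]
gripper_width: 12.1
grasp_force: 59.6
```

```bash
python3 -m creep '{"translation":[[-1.41,0.3,-1.04],[-2.72,0.57,-2.21],[-3.91,0.83,-3.51],[-4.96,1.05,-4.93],[-5.87,1.24,-6.44],[-6.63,1.4,-8.05],[-7.22,1.53,-9.72],[-7.66,1.62,-11.44]],"delta_rot":[[0,0,0],[0,0,0],[0,0,0],[0,0,0],[0,0,0],[0,0,0],[0,0,0],[0,0,0]],"hand":[1,1,1,1,1,1,1,1]}'; python3 -m creep '{"translation":[[-0.13,0.03,-0.9],[-0.26,0.06,-1.76],[-0.31,0.07,-2.7],[-0.34,0.08,-3.3],[-0.34,0.08,-3.54],[-0.34,0.08,-3.6]],"delta_rot":[[0,0,0],[0,0,0],[0,0,0],[0,0,0],[0,0,0],[0,0,0]],"hand":[1,1,1,1,1,1]}'
```

```text
clock: 12.78
position: [474.3, -36.6, 82.1]
ee_rot: [-0.631, 0.776, -0.002, 0.001]
contact_force: [0.7, -8.5, 1.4]
gripper_width: 11.9
grasp_force: 67.3
clock: 13.52
position: [470.2, -35.8, 45.5]
ee_rot: [-0.63, 0.776, -0.001, -0.0]
contact_force: [0.1, -5.8, 1.7]
gripper_width: 11.7
grasp_force: 69.6
```

```bash
python3 -m creep '{"translation":[[0,0,-0.2],[0,0,-0.3],[0,0,-0.3]],"delta_rot":[[0,0,0],[0,0,0],[0,0,0]],"hand":[1,1,1]}'; python3 -m creep '{"translation":[[0,0,0.2],[0,0,0.2],[0,0,0.2],[0,0,3],[0,0,6],[0,0,9],[0,0,9]],"delta_rot":[[0,0,0],[0,0,0],[0,0,0],[0,0,0],[0,0,0],[0,0,0],[0,0,0]],"hand":[3.4,3.4,3.4,3.4,3.4,3.4,3.4]}'
python3 - <<'E'
from w import *
for n in ("side","scene","wrist"):
    im,d=get_image(n); cv2.imwrite(f"pics/{n}6.png",im[:,:,::-1]); np.savez(f"{n}6.npz",im=im,d=d)
w=cv2.imread("pics/wrist6.png"); s=cv2.imread("pics/side6.png")[140:300,190:410]
cv2.imwrite("pics/c6.png",np.hstack([cv2.resize(s,(440,320)),cv2.resize(w,(347,260),None)[:, :].copy() if 0 else cv2.copyMakeBorder(cv2.resize(w,(347,260)),0,60,0,0,0)]))
for n,o in(("side",0),("scene",0),("wrist",0)):
    z=np.load(f"{n}6.npz"); im,d=z["im"],z["d"]; h=cv2.cvtColor(im,cv2.COLOR_RGB2HSV); H,S,V=h[...,0],h[...,1],h[...,2]
    L=nestL(wcloud(d,*cal(n)) if n=="wrist" else cloud(n,d),(567,-55.4),-12.0)
    inn=(abs(L[...,0])<150)&(abs(L[...,1])<110)
    print(n); edges(L,((H<8)|(H>172))&(S>140)&(V>60)&inn,"red")
    y=(H>18)&(H<32)&(S>150)&inn
    if y.sum()>3: edges(L,y&(L[...,2]>70)&(L[...,1]>50),"yel")
    if (y&(L[...,2]>108)).sum()>2: edges(L,y&(L[...,2]>108)&(L[...,1]>50),"yel top")
E
```

```text
clock: 13.9
position: [470.2, -35.8, 42.6]
ee_rot: [-0.63, 0.776, -0.001, -0.0]
contact_force: [-1.0, -7.2, 1.7]
gripper_width: 11.8
grasp_force: 69.6
clock: 14.78
position: [470.9, -34.6, 133.9]
ee_rot: [-0.63, 0.776, -0.001, 0.003]
contact_force: [0.3, -0.0, 0.4]
gripper_width: 33.6
grasp_force: 0.0
side
red 192 x [-107.3 -106.8 -102.   -94.3  -69. ] y [-42.8 -42.1  -7.   37.1  46.2] z [61.8 69.2 71.8]
yel 72 x [-83.9 -83.7 -79.3 -74.1 -73.9] y [65.4 65.6 68.  75.1 77.2] z [ 79.3  96.9 111.3]
yel top 19 x [-83.8 -83.5 -78.8 -74.8 -74.2] y [65.3 65.5 71.1 77.2 77.4] z [108.2 110.6 111.6]
scene
red 35 x [-101.1 -100.8  -96.7  -93.3  -92.3] y [-38.4 -36.9 -11.2  22.6  36.2] z [65.5 67.9 71.1]
wrist
red 2030 x [-104.9 -104.3  -98.8  -92.9  -92.1] y [-41.7 -39.4  -6.   34.4  38.8] z [66.8 69.9 71.4]
yel 616 x [-82.8 -82.5 -77.6 -72.7 -72.2] y [66.9 67.2 68.2 75.3 76.9] z [ 80.5 101.2 111.5]
yel top 202 x [-82.7 -82.1 -77.4 -72.7 -72.1] y [67.1 67.5 70.9 76.4 77.3] z [108.7 110.8 111.8]
```

View pics/c6.png

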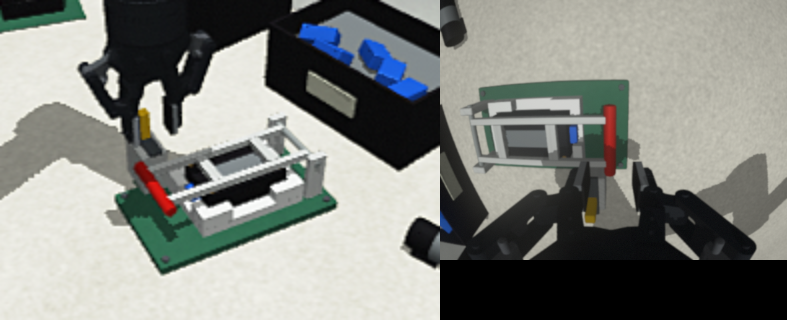

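The frame is down with the bar at z≈64 in all views, and the yellow post stands at about (-78, 72) in the nest. I press lightly on the bar with closed fingers to be sure the frame is home.

```bash
python3 -m creep '{"translation":[[0,0,0],[0,0,0],[0,0,-3],[0,0,-5],[0,0,-6],[0,0,-6.3],[0,0,-6.5],[0,0,-6.5]],"delta_rot":[[0,0,0],[0,0,0],[0,0,0],[0,0,0],[0,0,0],[0,0,0],[0,0,0],[0,0,0]],"hand":[0,0,0,0,0,0,0,0]}'
```

```text
clock: 15.92
position: [468.8, -35.4, 69.5]
ee_rot: [-0.631, 0.776, -0.0, -0.001]
contact_force: [-9.1, 1.5, 22.4]
gripper_width: -0.1
grasp_force: 11.3
```

The bar stops at z 69.5 under 22 N, so the frame is home. Next I grip the latch post.

```bash
python3 -m creep '{"translation":[[0,0,3.5],[0,0,7.3],[1.8,3.3,7.3],[3.66,6.65,7.3],[3.66,6.65,7.3],[3.66,6.65,4],[3.66,6.65,1.8],[3.66,6.65,1.8]],"delta_rot":[[0,0,0],[0,0,0],[0,0,0],[0,0,0],[0,0,0],[0,0,0],[0,0,0],[0,0,0]],"hand":[0,2,4,4,4,4,4,4]}'; python3 -m creep '{"translation":[[0,0,0],[0,0,0],[0,0,0],[0,0,0]],"delta_rot":[[0,0,0],[0,0,0],[0,0,0],[0,0,0]],"hand":[0.8,0.8,0.8,0.8]}'
```

```text
clock: 16.92
position: [504.2, 30.4, 83.3]
ee_rot: [-0.63, 0.777, 0.001, -0.002]
contact_force: [0.5, 0.4, 1.1]
gripper_width: 40.2
grasp_force: 0.0
clock: 17.42
position: [506.6, 31.3, 85.9]
ee_rot: [-0.63, 0.776, -0.001, 0.001]
contact_force: [-0.8, -0.8, 7.0]
gripper_width: 10.7
grasp_force: 59.1
```

```bash
python3 -m creep '{"translation":[[-0.1,-0.5,0],[-0.21,-1,0],[-0.31,-1.5,0],[-0.42,-1.95,0],[-0.47,-2.2,0],[-0.47,-2.2,0]],"delta_rot":[[0,0,0],[0,0,0],[0,0,0],[0,0,0],[0,0,0],[0,0,0]],"hand":[0.8,0.8,0.8,0.8,0.8,0.8]}';  python3 -m creep '{"translation":[[-0.06,-0.3,0],[-0.1,-0.5,0],[-0.13,-0.6,0],[-0.13,-0.6,0]],"delta_rot":[[0,0,0],[0,0,0],[0,0,0],[0,0,0]],"hand":[0.8,0.8,0.8,0.8]}'
```

```text
clock: 18.18
position: [502.1, 9.6, 85.9]
ee_rot: [-0.63, 0.776, -0.001, 0.001]
contact_force: [-0.9, 0.1, 5.6]
gripper_width: 10.2
grasp_force: 59.3
clock: 18.68
position: [501.3, 5.8, 85.9]
ee_rot: [-0.63, 0.776, 0.0, 0.003]
contact_force: [-1.7, 10.0, 6.5]
gripper_width: 10.9
grasp_force: 59.2
```

The stop is felt (10 N against the slide). I release, rise and check.

```bash
python3 -m creep '{"translation":[[0,0,0],[0,0,0],[0,0,0],[0,0,3],[0,0,7],[0,0,12],[-3,3,15],[-3,3,15]],"delta_rot":[[0,0,0],[0,0,0],[0,0,0],[0,0,0],[0,0,0],[0,0,0],[0,0,0],[0,0,0]],"hand":[4,4,4,4,4,4,4,4]}'
python3 - <<'E'
from w import *
im,d=get_image("side"); cv2.imwrite("pics/side7.png",im[:,:,::-1]); 
cv2.imwrite("pics/c7.png",cv2.resize(im[150:300,190:410,::-1],(660,450)))
h=cv2.cvtColor(im,cv2.COLOR_RGB2HSV); H,S,V=h[...,0],h[...,1],h[...,2]
L=nestL(cloud("side",d),(567,-55.4),-12.0); inn=(abs(L[...,0])<150)&(abs(L[...,1])<110)
edges(L,((H<8)|(H>172))&(S>140)&(V>60)&inn,"red"); edges(L,(H>18)&(H<32)&(S>150)&inn&(L[...,2]>70),"yel")
edges(L,(V<80)&(abs(L[...,0])<48)&(abs(L[...,1])<20)&(L[...,2]>45)&(L[...,2]<62),"case"); print(read_state()["contact_force"])
E
```

```text
clock: 19.68
position: [469.8, 34.3, 237.4]
ee_rot: [-0.631, 0.776, -0.001, 0.003]
contact_force: [0.0, 0.1, 0.5]
gripper_width: 40.0
grasp_force: 0.0
red 190 x [-107.2 -106.8 -102.1  -94.9  -75.9] y [-43.1 -42.4  -7.7  36.1  44.7] z [62.3 68.6 71. ]
yel 87 x [-84.9 -84.7 -79.6 -73.5 -73.2] y [39.3 39.9 42.3 48.6 51.9] z [ 79.2  97.7 111.6]
case 118 x [-47.9 -46.2 -10.4  29.8  30.3] y [-11.2  -7.7  12.6  18.9  19.8] z [55.1 56.5 61.4]
[-0.18286012 -0.37365592 -1.45088741]
```

View pics/c7.png

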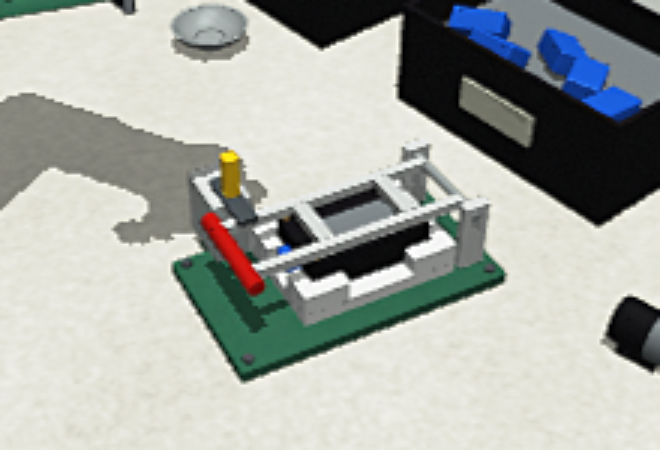

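The post has moved 26 mm to its end stop, its tongue lying over the frame at (237,207). The frame is down, the case sits in the pocket and the hand is clear.

```bash
python3 -c "from bench import job_done; print(job_done())"
```

```text
the job is handed in; nothing more can be done
None
```

The job is handed in at about 20 s on the robot clock: the case is seated flat with its connector in the slot, the frame is folded down onto its stop, and the latch was slid 26 mm until it met its end stop.

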